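Stand the tall hose fitting in the deep pot

ROBOT

A 6-joint arm with a two-finger parallel gripper is mounted at the origin on a cart in front of the work surface, level with it; the furniture and walls round the work are solid. World frame = base frame: x ahead of the robot, y to its left, z up, the work surface at z = 0. Lengths are in mm, angles in rad, forces in N, time in s.
With the tool pointing down it reaches from about 350 to 975 mm from the base axis. Payload 7.1 kg.
Tool frame: the origin (TCP) lies at the very end of the fingers, on their centre line; the grasp point (between the pads) lies 19 mm behind it (ctrl.tcp_to_grasp is the distance from the TCP to the grasp point, in mm); z points along the fingers, x is the direction in which the jaws open and shut, and the axes are right-handed (so a half turn about z gives the same grasp; the last joint's range is limited). The gripper opens to 88 mm and grips with 3 to 60 N. Pads are 20 mm wide; open, the fingers measure 115 mm over their backs; the gripper's body (75 mm by 178 mm) begins 61 mm behind the grasp point.
Start: joints at [-1.208, 0.423, 1.63, -0, 1.089, -0.019], TCP at [232.886, -579.973, 222.675] pointing down, gripper open.
Joint ranges: [-3, 3], [-0.9, 2.11], [0.09, 2.58], [-1.31, 4.45], [0.11, 2.69], [-2.54, 2.54]. Speed limits (rad/s): [2.39, 2.39, 3.01, 3.14, 3.14, 3.14].

INTERFACE

Orientations are given as a rotation vector (axis times angle).
In Python, from workcell import get_obs, viewer, ctrl, masks_of gives the robot as it stands. The module is installed in compiled form; this text tells all that it offers.
- The arm moves only by the shell command python3 -m inch 'ROWS'. ROWS is JSON, a list of rows, each an object of numbers: "tx", "ty", "tz": the shift along the tool's x, y, z in cm; "ax", "ay", "az": the turn, a rotation vector about the tool's x, y, z in degrees; "jaw": the opening, from 0 (shut) to 1 (fully open). In form: [{"tx": .., "ty": .., "tz": .., "ax": .., "ay": .., "az": .., "jaw": ..}, ...]. A call has 1 to 12 rows; each row shifts and turns the commanded pose from where the row before left it, along the tool's axes as they then stand; what a row does not reach is not made up. A row lasts 1/8 s, in which the tool goes at most 62.5 mm and 10.7 degrees, less where a joint would pass 70% of its speed; a pose out of reach is approached as far as the arm can. A call is refused whole if a number of a shift passes 6.25 or a number of a turn 10.7, either way. A call with a gripper value outside its range is refused whole. The fingers move at their own pace and stop on an object; the grip force is fixed at half the most. Time passes only in rows, so rows that do not move let the fingers close. It gives the time, the measured TCP pose, the force and the opening at its end, in the units of the state.
- get_obs(): the state, without advancing time (a new reading comes with each control period).
- viewer.get_image(name): name is "scene" or "top" or "wrist"; returns (picture, depth): 384x512x3 uint8, red, green, blue; 384x512 float32, mm along the optical axis (not along the pixel's ray), 0 where there is no reading.
- viewer.get_calibration(name): a dict with "fx", "fy", "cx", "cy" (pixels), "rvec" (rotation vector, rad) and "tvec" (3), from world to camera coordinates, as OpenCV has them. Camera axes: x right, y down, z forward; pixel columns grow to the right and rows downward; lengths in mm; the calibration is good to about 2 mm. The wrist camera is an equidistant fisheye: a pixel r from the principal point sees the ray r / f radians off the axis. A picture is of the moment at which its call begins: read the wrist's pose just before it. get_calibration takes no time and is no camera call; for the wrist camera it gives the pose at the moment of the call.
- ctrl.close_job(): hands the job in, once; it reports no verdict.
Trained networks look in the newest picture that a camera, given by its name, has taken for a name from the list of things; names that differ only in an ending like _2 or _b are one class to them, and where a whole thing is asked for, a point or a joint stands for the part that bears it (a point fixed in the world has none). Each returns a list of dicts, best first, with "score" (0 to 1); they miss things now and then, are a little off and sometimes report something else, mostly with a low value. They report only what shows in the picture. A call takes as long as a camera call. They do not tell look-alikes from the thing itself.
- masks_of(camera, thing): "pixels" (384x512 bool, what is visible of it) and "location" ([column, row] in pixels, amid what is visible of it).
The state is a dict: "t": time; "qpos": joint angles; "qvel": joint speeds; "joint_torque": joint torques, N m; "ee_pos": TCP position; "orientation": TCP orientation; "ft_force": force on the tool from outside, world axes, zero at the start; "moment": the same for the moment, N m; "width": finger opening in mm.
Only numpy, scipy, OpenCV 4.12 (cv2) and the standard library are available. Lean on these libraries where they do the work, as an engineer would, in place of code of your own. Each camera call takes 0.05 s, during which the arm holds its last target. There are 200 camera calls.

TASK

Put the taller of the two brass hose fittings away in the deep, narrow aluminium pot: carry it down inside and let go only when its flange is on the pot's floor or just above it, never dropping it in, so that it is left standing upright on the bottom. Keep the pot standing where it is, and leave the short fitting and the shallow pot alone.

Things in the scene. Friction and masses are not known exactly. Their poses are not given: they have to be found in the camera images.
- tall_fitting: the taller brass hose fitting, 100 mm high, about 0.1 to 0.2 kg, loose, standing upright on the bench on its flange: round flange 42 mm across and 8 mm high, then a hexagon 33 mm across its corners up to 20 mm, then a straight ribbed round stem 20 mm in diameter from 20 to 100 mm height, which is the part to grip (near its top, so that the gripper stays above the pot's rim). Origin: centre of the flange's underside; z runs up the stem
- deep_pot: the deep one of two plain round aluminium pots, 130 mm high, 92 mm outside and 84 mm inside diameter, straight wall 4 mm thick, floor 6 mm thick (inner floor 6 mm above the bench), open on top, empty, loose, 0.8 kg. There is room inside to open the fingers only by a little. Origin: centre of its underside; z up
- short_fitting: bystander: a brass hose fitting of the same shape but only 55 mm high, standing on its flange. Origin: centre of the flange's underside; z up
- shallow_pot: bystander: a round aluminium pot of the same diameter but only 50 mm high. Origin: centre of its underside; z up
Things that resemble listed ones, but are neither listed nor needed, are in the scene too. What is shaped like the tall_fitting but purple is not meant. Leave any green or orange look-alike of the deep_pot alone.

How it is judged:
By the outcome, as a careful person would: the job done as asked, in the order asked, and still so for the second after the job is handed in, with the robot touching nothing.
It also fails if it takes over 40 s, if anything falls off the work surface, if the arm or the gripper's body presses on something with over 40 N, if the wrist force passes 120 N, or if a joint passes its speed limit or range.

## Working session

There is one attempt and no reset: what is moved stays moved. The work goes in short steps, Python scripts to look and compute and a shell command to move; the robot and the scene stay as the last step left them, time stands still between calls to the robot, and variables do not carry over. Pictures are saved under pics/ and viewed, about 8 in all and at most 12, crops included, and the job is handed in when it is done.

```bash
mkdir -p pics; cat > h.py <<'E'
import numpy as np, cv2
from workcell import get_obs, viewer, ctrl, masks_of
def cloud(cam, depth, cal=None):
    c=cal or viewer.get_calibration(cam)
    R=cv2.Rodrigues(np.array(c['rvec'],float))[0]; t=np.array(c['tvec'],float).ravel()
    v,u=np.mgrid[0:384,0:512]
    a=(u-c['cx'])/c['fx']; b=(v-c['cy'])/c['fy']
    if cam=='wrist':
        r=np.hypot(a,b)+1e-9; s=np.tan(np.minimum(r,1.5))/r; a=a*s; b=b*s
    P=np.stack([a*depth,b*depth,depth],-1)
    W=(P-t)@R
    W[depth<=0]=np.nan
    return W
E
python3 - <<'E'
from h import *
o=get_obs(); print({k:np.round(v,3) for k,v in o.items()})
ims=[]
for cam in ['scene','top']:
    im,d=viewer.get_image(cam); cal=viewer.get_calibration(cam); W=cloud(cam,d,cal)
    np.savez(f'{cam}.npz',im=im,d=d,W=W); ims.append(im)
    for th in ['tall_fitting','deep_pot','short_fitting','shallow_pot']:
        for m in masks_of(cam,th):
            p=W[m['pixels']]; p=p[~np.isnan(p[:,0])]
            if len(p)<5: continue
            z=np.percentile(p[:,2],97); tp=p[p[:,2]>z-8]
            print(cam,th,round(m['score'],2),np.round(m['location']),len(p),'rgb',im[m['pixels']].mean(0).round(),'ztop',z.round(),'topmid',((tp.min(0)+tp.max(0))/2).round(),'ext',np.ptp(tp,axis=0).round())
    cv2.imwrite(f'pics/{cam}.png',im[...,::-1])
E
```

```text
{'t': np.float64(0.0), 'qpos': array([-1.208,  0.424,  1.631, -0.   ,  1.089, -0.019]), 'qvel': array([ 0.001, -0.001,  0.001,  0.001,  0.001,  0.   ]), 'joint_torque': array([-1.0000e-03, -5.4463e+01, -2.7367e+01,  6.4000e-02,  2.3000e-02,
       -0.0000e+00]), 'ee_pos': array([ 232.703, -579.484,  221.922]), 'orientation': array([-2.602e+00,  1.759e+00,  2.000e-03]), 'ft_force': array([-0.425,  0.034,  0.138]), 'moment': array([-0.031,  0.036, -0.004]), 'width': np.float64(87.407)}
scene tall_fitting 0.89 [139. 226.] 426 rgb [105.  69. 133.] ztop 99.0 topmid [583. 200.  97.] ext [20. 20.  9.]
scene tall_fitting 0.7 [171. 221.] 373 rgb [142. 112.  57.] ztop 100.0 topmid [548. 120.  97.] ext [20. 19. 11.]
scene deep_pot 0.94 [252. 178.] 1631 rgb [141. 139. 143.] ztop 128.0 topmid [ 555. -134.  125.] ext [93. 93. 10.]
scene deep_pot 0.64 [278. 156.] 1180 rgb [170.  81.  22.] ztop 129.0 topmid [ 391. -113.  248.] ext [537. 464. 255.]
scene short_fitting 0.9 [147. 257.] 306 rgb [152. 119.  58.] ztop 55.0 topmid [470. 239.  52.] ext [22. 19. 10.]
top tall_fitting 0.53 [206. 188.] 128 rgb [156. 125.  74.] ztop 103.0 topmid [550. 120. 102.] ext [17. 18. 11.]
top tall_fitting 0.45 [185. 183.] 120 rgb [ 99.  55. 126.] ztop 102.0 topmid [584. 198. 100.] ext [10. 15.  8.]
top deep_pot 0.93 [378. 193.] 874 rgb [34. 92. 48.] ztop 132.0 topmid [ 534. -481.  130.] ext [91. 95. 11.]
top deep_pot 0.81 [327. 170.] 760 rgb [165.  86.  28.] ztop 132.0 topmid [ 613. -296.  130.] ext [92. 95. 11.]
top deep_pot 0.62 [275. 185.] 691 rgb [161. 155. 160.] ztop 132.0 topmid [ 561. -136.  131.] ext [91. 87. 12.]
top short_fitting 0.62 [171. 209.] 98 rgb [175. 137.  72.] ztop 59.0 topmid [474. 238.  56.] ext [18. 15.  8.]
top shallow_pot 0.95 [326. 214.] 660 rgb [189. 183. 188.] ztop 53.0 topmid [ 466. -297.   52.] ext [92. 92. 12.]
```

```bash
python3 - <<'E'
import cv2
a=cv2.imread('pics/scene.png');b=cv2.imread('pics/top.png')
cv2.imwrite('pics/crop1.png',cv2.vconcat([cv2.resize(a[110:300,90:420],(792,456))[:, :],]))
E
```

```text
(no output)
```

View pics/crop1.png

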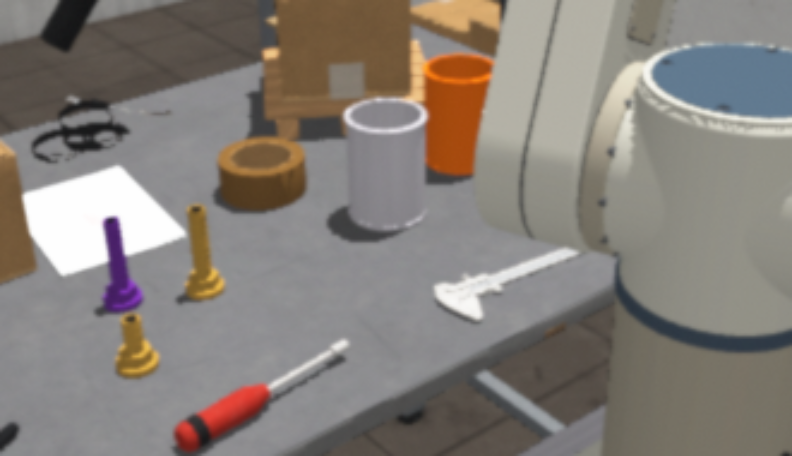

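View pics/top.png

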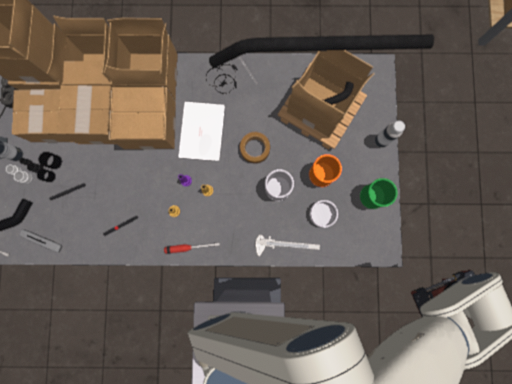

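The scene shows three candidates for the fitting. The brass one at scene (171,221) is 100 mm high and is the one meant. The purple one at (139,226) is excluded, and the brass one at (147,257) is only 55 mm, so it is the short fitting. The pot meant is the grey one at scene (252,178), 130 mm high. The orange and green ones are look-alikes, and the grey one at top (326,214) is the shallow pot.

The two views agree within about 5 mm. I'm moving above the fitting with the tool orientation kept.

```bash
python3 -m inch '[{"tx":-3.8,"ty":-3.96},{"tx":-3.8,"ty":-3.96},{"tx":-3.8,"ty":-3.96},{"tx":-3.8,"ty":-3.96},{"tx":-3.8,"ty":-3.96},{"tx":-3.8,"ty":-3.96},{"tx":-3.8,"ty":-3.96},{"tx":-3.8,"ty":-3.96},{"tx":-3.8,"ty":-3.96},{"tx":-3.8,"ty":-3.96},{"tx":-3.8,"ty":-3.96},{}]'
cat > look.py <<'E'
from h import *
import sys
th,col=sys.argv[1],sys.argv[2]
o=get_obs(); cal=viewer.get_calibration('wrist'); im,d=viewer.get_image('wrist'); W=cloud('wrist',d,cal)
cv2.imwrite(f'pics/{col}.png',im[...,::-1])
R=cv2.Rodrigues(np.array(o['orientation']))[0]
print('tcp',o['ee_pos'].round(1),'R',R.round(3).tolist(),'w',o['width'].round(1),'f',o['ft_force'].round(1))
for m in masks_of('wrist',th):
    p=W[m['pixels']]; p=p[~np.isnan(p[:,0])]
    if len(p)<5: continue
    z=np.percentile(p[:,2],97); tp=p[abs(p[:,2]-z)<8]
    mid=(tp.min(0)+tp.max(0))/2
    print(th,round(m['score'],2),np.round(m['location']),len(p),im[m['pixels']].mean(0).round(),'ztop',z.round(1),'mid',mid.round(1),'ext',np.ptp(tp,axis=0).round(),'toolshift_mm',(R.T@(mid-o['ee_pos'])).round(1))
E
python3 look.py tall_fitting w1
```

```text
$[0]: bad value
Traceback (most recent call last):
  File "look.py", line 7, in <module>
    print('tcp',o['ee_pos'].round(1),'R',R.round(3).tolist(),'w',o['width'].round(1),'f',o['ft_force'].round(1))
                                                                 ^^^^^^^^^^^^^^^^
AttributeError: 'float' object has no attribute 'round'
```

The call was refused at row 0, so each row probably needs all its keys. I'm giving them all.

```bash
sed -i "s/o\['width'\].round(1)/round(o['width'],1)/" look.py
python3 -m inch '[{"tx":-3.8,"ty":-3.96,"tz":0,"ax":0,"ay":0,"az":0,"jaw":1},{"tx":-3.8,"ty":-3.96,"tz":0,"ax":0,"ay":0,"az":0,"jaw":1},{"tx":-3.8,"ty":-3.96,"tz":0,"ax":0,"ay":0,"az":0,"jaw":1},{"tx":-3.8,"ty":-3.96,"tz":0,"ax":0,"ay":0,"az":0,"jaw":1},{"tx":-3.8,"ty":-3.96,"tz":0,"ax":0,"ay":0,"az":0,"jaw":1},{"tx":-3.8,"ty":-3.96,"tz":0,"ax":0,"ay":0,"az":0,"jaw":1},{"tx":-3.8,"ty":-3.96,"tz":0,"ax":0,"ay":0,"az":0,"jaw":1},{"tx":-3.8,"ty":-3.96,"tz":0,"ax":0,"ay":0,"az":0,"jaw":1},{"tx":-3.8,"ty":-3.96,"tz":0,"ax":0,"ay":0,"az":0,"jaw":1},{"tx":-3.8,"ty":-3.96,"tz":0,"ax":0,"ay":0,"az":0,"jaw":1},{"tx":-3.8,"ty":-3.96,"tz":0,"ax":0,"ay":0,"az":0,"jaw":1},{"tx":0,"ty":0,"tz":0,"ax":0,"ay":0,"az":0,"jaw":1}]' && python3 look.py tall_fitting w1
```

```text
t: 2.05
ee_pos: [482.7, -26.9, 222.9]
orientation: [-2.606, 1.753, -0.001]
ft_force: [-0.6, -0.5, 0.1]
width: 87.7
tcp [482.7 -26.9 222.9] R [[0.377, -0.926, 0.001], [-0.926, -0.377, 0.0], [0.0, -0.001, -1.0]] w 87.7 f [-0.6 -0.5  0.1]
tall_fitting 0.92 [161.  75.] 1136 [215. 188.  99.] ztop 100.1 mid [548.2 120.6  96.6] ext [19. 19.  9.] toolshift_mm [-111.9 -116.2  126.4]
tall_fitting 0.63 [118.  34.] 1233 [149.  84. 177.] ztop 100.0 mid [583.3 200.8  96.8] ext [20. 20.  9.] toolshift_mm [-173.  -178.9  126.3]
```

```bash

python3 -m inch '[{"tx":-3.7,"ty":-3.9,"tz":0,"ax":0,"ay":0,"az":0,"jaw":1},{"tx":-3.7,"ty":-3.9,"tz":0,"ax":0,"ay":0,"az":0,"jaw":1},{"tx":-3.8,"ty":-3.8,"tz":0,"ax":0,"ay":0,"az":0,"jaw":1},{"tx":0,"ty":0,"tz":4,"ax":0,"ay":0,"az":0,"jaw":1},{"tx":0,"ty":0,"tz":3,"ax":0,"ay":0,"az":0,"jaw":1},{"tx":0,"ty":0,"tz":0,"ax":0,"ay":0,"az":0,"jaw":1},{"tx":0,"ty":0,"tz":0,"ax":0,"ay":0,"az":0,"jaw":1}]' && python3 look.py tall_fitting w2
```

```text
t: 3.02
ee_pos: [548.0, 116.4, 153.7]
orientation: [-2.601, 1.761, -0.001]
ft_force: [0.0, -0.1, -0.2]
width: 87.6
tcp [548.  116.4 153.7] R [[0.371, -0.929, 0.001], [-0.929, -0.371, 0.0], [0.0, -0.001, -1.0]] w 87.6 f [ 0.  -0.1 -0.2]
tall_fitting 0.64 [187. 120.] 1618 [69. 36. 86.] ztop 100.3 mid [584.1 200.5  97.5] ext [19. 19. 10.] toolshift_mm [-64.7 -64.7  56.3]
tall_fitting 0.59 [251. 183.] 1591 [100.  76.  38.] ztop 100.2 mid [548.7 121.9  97. ] ext [18. 19.  9.] toolshift_mm [-4.9 -2.6 56.7]
```

View pics/w2.png

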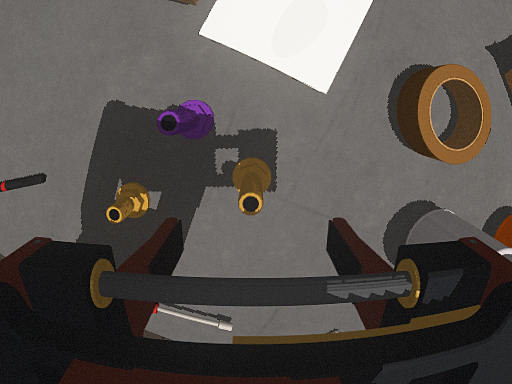

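The view shows the tall brass fitting at (251,183), centred between the fingers. The purple one at (185,120) and the short one at (128,203) are clear of them. I'm making a small correction, then descending and gripping.

```bash

python3 -m inch '[{"tx":-0.45,"ty":-0.25,"tz":0,"ax":0,"ay":0,"az":0,"jaw":1},{"tx":0,"ty":0,"tz":3,"ax":0,"ay":0,"az":0,"jaw":1},{"tx":0,"ty":0,"tz":3,"ax":0,"ay":0,"az":0,"jaw":1},{"tx":0,"ty":0,"tz":2.4,"ax":0,"ay":0,"az":0,"jaw":1},{"tx":0,"ty":0,"tz":0,"ax":0,"ay":0,"az":0,"jaw":1},{"tx":0,"ty":0,"tz":0,"ax":0,"ay":0,"az":0,"jaw":0},{"tx":0,"ty":0,"tz":0,"ax":0,"ay":0,"az":0,"jaw":0},{"tx":0,"ty":0,"tz":0,"ax":0,"ay":0,"az":0,"jaw":0},{"tx":0,"ty":0,"tz":0,"ax":0,"ay":0,"az":0,"jaw":0},{"tx":0,"ty":0,"tz":0,"ax":0,"ay":0,"az":0,"jaw":0},{"tx":0,"ty":0,"tz":0,"ax":0,"ay":0,"az":0,"jaw":0},{"tx":0,"ty":0,"tz":0,"ax":0,"ay":0,"az":0,"jaw":0}]'
```

```text
t: 4.62
ee_pos: [547.9, 122.5, 68.6]
orientation: [2.603, -1.76, -0.0]
ft_force: [0.3, -0.7, 0.4]
width: 21.2
```

```bash

python3 -m inch '[{"tx":0,"ty":0,"tz":-2,"ax":0,"ay":0,"az":0,"jaw":0},{"tx":0,"ty":0,"tz":-4,"ax":0,"ay":0,"az":0,"jaw":0},{"tx":0,"ty":0,"tz":-4,"ax":0,"ay":0,"az":0,"jaw":0},{"tx":0,"ty":0,"tz":-4,"ax":0,"ay":0,"az":0,"jaw":0},{"tx":0,"ty":0,"tz":-3,"ax":0,"ay":0,"az":0,"jaw":0},{"tx":3,"ty":1,"tz":0,"ax":0,"ay":0,"az":0,"jaw":0},{"tx":4,"ty":1.4,"tz":0,"ax":0,"ay":0,"az":0,"jaw":0},{"tx":4,"ty":1.4,"tz":0,"ax":0,"ay":0,"az":0,"jaw":0},{"tx":3,"ty":1.1,"tz":0,"ax":0,"ay":0,"az":0,"jaw":0},{"tx":0,"ty":0,"tz":0,"ax":0,"ay":0,"az":0,"jaw":0},{"tx":0,"ty":0,"tz":0,"ax":0,"ay":0,"az":0,"jaw":0}]'; python3 look.py deep_pot w3
```

```text
t: 6.0
ee_pos: [554.4, -25.2, 238.4]
orientation: [-2.602, 1.76, 0.001]
ft_force: [0.2, 0.3, -1.2]
width: 19.6
tcp [554.4 -25.2 238.4] R [[0.372, -0.928, -0.001], [-0.928, -0.372, 0.0], [-0.001, 0.0, -1.0]] w 19.6 f [ 0.2  0.3 -1.2]
deep_pot 0.75 [344. 207.] 7094 [197. 190. 188.] ztop 129.5 mid [ 562.2 -134.6  126.2] ext [87. 95.  9.] toolshift_mm [104.5  33.4 112.2]
deep_pot 0.74 [448. 208.] 5450 [214. 111.  32.] ztop 128.9 mid [ 612.4 -294.4  125.9] ext [88. 95. 10.] toolshift_mm [271.5  46.3 112.4]
```

View pics/w3.png

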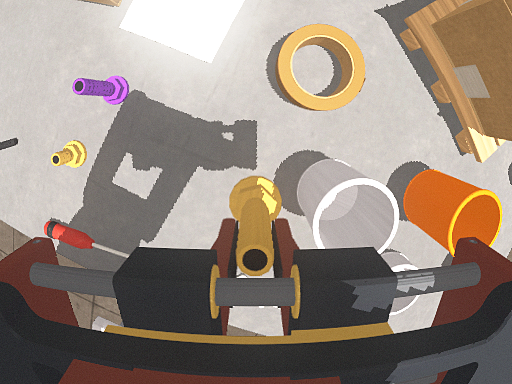

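The fitting is held and the pot rim shows at (355,215). Next I'm fitting a circle to the rim and checking the held fitting's axis.

```bash
cat > fit.py <<'E'
from h import *
from scipy.optimize import least_squares
o=get_obs(); cal=viewer.get_calibration('wrist'); im,d=viewer.get_image('wrist'); W=cloud('wrist',d,cal)
R=cv2.Rodrigues(np.array(o['orientation']))[0]; print('tcp',o['ee_pos'].round(1))
p=W.reshape(-1,3); 
q=p[(np.hypot(p[:,0]-559,p[:,1]+135)<56)&(p[:,2]>122)&(p[:,2]<133)]
if len(q)>30:
    s=least_squares(lambda a:(lambda r:np.where(r>44,r-46,np.where(r<44,0.5*(r-42),0)))(np.hypot(q[:,0]-a[0],q[:,1]-a[1])),[559,-135],loss='soft_l1').x
    print('rim',len(q),s.round(1),'r pct',np.percentile(np.hypot(*(q[:,:2]-s).T),[2,50,98]).round(1))
    print('shift tx,ty mm',(R.T@(np.r_[s,0]-np.r_[o['ee_pos'][:2],0])).round(1))
T=(p-o['ee_pos'])@R
for a,b in [(-28,-20),(-10,5),(5,20),(20,40),(55,60),(60,70),(70,85)]:
    k=T[(np.hypot(T[:,0],T[:,1])<26)&(T[:,2]>a)&(T[:,2]<b)]
    if len(k): print('fit z',a,b,len(k),'x',k[:,0].min().round(1),k[:,0].max().round(1),'y',k[:,1].min().round(1),k[:,1].max().round(1),'zmax',k[:,2].max().round(1))
E
python3 fit.py
```

```text
tcp [554.5 -24.7 238.6]
rim 1263 [ 558.7 -134.9] r pct [41.3 44.2 47.6]
shift tx,ty mm [103.8  37.3  -0. ]
fit z -28 -20 524 x -19.9 17.9 y -11.1 10.7 zmax -20.0
fit z -10 5 555 x -20.2 17.4 y -11.2 -0.4 zmax 4.8
fit z 5 20 256 x -11.0 8.4 y -10.6 -1.3 zmax 19.9
fit z 20 40 226 x -10.9 8.5 y -10.1 -1.3 zmax 39.9
fit z 55 60 76 x -20.6 15.4 y -19.2 10.9 zmax 60.0
fit z 60 70 740 x -21.6 19.5 y -20.8 15.4 zmax 69.0
```

The fitting hangs vertical within 1 mm, and its underside is 69 mm below the TCP. I'm moving over the pot and checking again before lowering.

```bash

python3 -m inch '[{"tx":3,"ty":1.1,"tz":0,"ax":0,"ay":0,"az":0,"jaw":0},{"tx":3.5,"ty":1.2,"tz":0,"ax":0,"ay":0,"az":0,"jaw":0},{"tx":2.5,"ty":0.9,"tz":0,"ax":0,"ay":0,"az":0,"jaw":0},{"tx":1.5,"ty":0.5,"tz":0,"ax":0,"ay":0,"az":0,"jaw":0},{"tx":0,"ty":0,"tz":1,"ax":0,"ay":0,"az":0,"jaw":0},{"tx":0,"ty":0,"tz":0,"ax":0,"ay":0,"az":0,"jaw":0},{"tx":0,"ty":0,"tz":0,"ax":0,"ay":0,"az":0,"jaw":0}]'; python3 fit.py; python3 look.py deep_pot w4
```

```text
t: 7.02
ee_pos: [559.3, -136.0, 228.4]
orientation: [2.603, -1.758, -0.001]
ft_force: [0.3, -0.0, -1.3]
width: 19.2
tcp [ 559.3 -136.   228.4]
rim 1587 [ 558.7 -135.2] r pct [41.3 44.3 47.6]
shift tx,ty mm [-0.9  0.3  0. ]
fit z -28 -20 523 x -19.9 17.7 y -11.0 10.6 zmax -20.0
fit z -10 5 564 x -20.0 17.4 y -11.3 -0.6 zmax 4.9
fit z 5 20 255 x -11.0 8.3 y -10.6 -1.6 zmax 20.0
fit z 20 40 228 x -11.0 8.5 y -10.2 -1.1 zmax 39.0
fit z 55 60 77 x -20.5 17.1 y -19.1 6.6 zmax 60.0
fit z 60 70 738 x -21.6 19.5 y -20.8 15.0 zmax 69.3
tcp [ 559.4 -136.1  228.6] R [[0.373, -0.928, -0.0], [-0.928, -0.373, 0.0], [-0.0, 0.0, -1.0]] w 19.2 f [-0.4  0.5 -1.5]
deep_pot 0.88 [254. 170.] 5593 [209. 201. 198.] ztop 130.0 mid [ 560.7 -135.7  126.5] ext [90. 95.  9.] toolshift_mm [ 1.000e-01 -1.300e+00  1.021e+02]
deep_pot 0.76 [440. 254.] 1165 [ 56. 126.  58.] ztop 86.8 mid [ 502.5 -446.    87. ] ext [22. 19. 15.] toolshift_mm [266.2 168.5 141.6]
deep_pot 0.75 [400. 188.] 8063 [219. 120.  37.] ztop 129.3 mid [ 610.2 -294.4  126.2] ext [96. 96. 10.] toolshift_mm [165.9  12.  102.4]
```

View pics/w4.png

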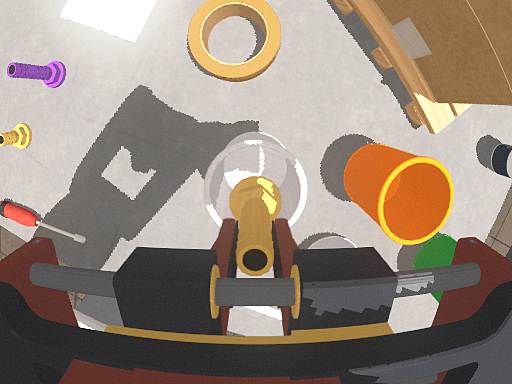

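The flange at (255,195) is centred over the grey pot at (255,180). I'm lowering to about 2–3 mm above the pot floor.

```bash

python3 -m inch '[{"tx":0,"ty":0,"tz":2,"ax":0,"ay":0,"az":0,"jaw":0},{"tx":0,"ty":0,"tz":2.5,"ax":0,"ay":0,"az":0,"jaw":0},{"tx":0,"ty":0,"tz":2.5,"ax":0,"ay":0,"az":0,"jaw":0},{"tx":0,"ty":0,"tz":2.5,"ax":0,"ay":0,"az":0,"jaw":0},{"tx":0,"ty":0,"tz":2.5,"ax":0,"ay":0,"az":0,"jaw":0},{"tx":0,"ty":0,"tz":2,"ax":0,"ay":0,"az":0,"jaw":0},{"tx":0,"ty":0,"tz":1,"ax":0,"ay":0,"az":0,"jaw":0},{"tx":0,"ty":0,"tz":0,"ax":0,"ay":0,"az":0,"jaw":0},{"tx":0,"ty":0,"tz":0,"ax":0,"ay":0,"az":0,"jaw":0},{"tx":0,"ty":0,"tz":0,"ax":0,"ay":0,"az":0,"jaw":0}]'
```

```text
t: 8.43
ee_pos: [560.0, -137.1, 79.5]
orientation: [-2.602, 1.759, -0.002]
ft_force: [1.2, -0.4, -1.8]
width: 19.4
```

```bash

python3 -m inch '[{"tx":0,"ty":0,"tz":0.2,"ax":0,"ay":0,"az":0,"jaw":0},{"tx":0,"ty":0,"tz":0.15,"ax":0,"ay":0,"az":0,"jaw":0},{"tx":0,"ty":0,"tz":0,"ax":0,"ay":0,"az":0,"jaw":0},{"tx":0,"ty":0,"tz":0,"ax":0,"ay":0,"az":0,"jaw":0}]'; python3 -m inch '[{"tx":0,"ty":0,"tz":0.05,"ax":0,"ay":0,"az":0,"jaw":0},{"tx":0,"ty":0,"tz":0,"ax":0,"ay":0,"az":0,"jaw":0},{"tx":0,"ty":0,"tz":0,"ax":0,"ay":0,"az":0,"jaw":0}]'
```

```text
t: 8.93
ee_pos: [559.4, -136.9, 75.1]
orientation: [-2.603, 1.76, 0.0]
ft_force: [-0.4, 1.0, -0.3]
width: 19.6
t: 9.3
ee_pos: [559.4, -136.9, 74.7]
orientation: [-2.603, 1.76, 0.0]
ft_force: [-0.3, 0.6, 0.4]
width: 19.7
```

```bash

python3 -m inch '[{"tx":0,"ty":0,"tz":0.05,"ax":0,"ay":0,"az":0,"jaw":0},{"tx":0,"ty":0,"tz":0,"ax":0,"ay":0,"az":0,"jaw":0},{"tx":0,"ty":0,"tz":0,"ax":0,"ay":0,"az":0,"jaw":0}]'
```

```text
t: 9.68
ee_pos: [559.6, -137.0, 74.4]
orientation: [-2.602, 1.76, -0.001]
ft_force: [-0.6, -0.1, 3.3]
width: 19.4
```

The wrist force rose to +3.3 N, so the flange is on the floor. I'm opening the fingers only to about 37 mm.

```bash

python3 -m inch '[{"tx":0,"ty":0,"tz":0,"ax":0,"ay":0,"az":0,"jaw":0.3},{"tx":0,"ty":0,"tz":0,"ax":0,"ay":0,"az":0,"jaw":0.36},{"tx":0,"ty":0,"tz":0,"ax":0,"ay":0,"az":0,"jaw":0.42},{"tx":0,"ty":0,"tz":0,"ax":0,"ay":0,"az":0,"jaw":0.42},{"tx":0,"ty":0,"tz":0,"ax":0,"ay":0,"az":0,"jaw":0.42},{"tx":0,"ty":0,"tz":0,"ax":0,"ay":0,"az":0,"jaw":0.42}]'; python3 fit.py; python3 look.py tall_fitting w5
```

```text
t: 10.42
ee_pos: [559.4, -136.9, 74.2]
orientation: [-2.603, 1.76, 0.0]
ft_force: [-0.3, 0.1, -0.5]
width: 36.8
tcp [ 559.4 -136.9   74.2]
rim 4704 [ 559. -135.] r pct [20.1 43.7 47. ]
shift tx,ty mm [-1.9 -0.3  0. ]
fit z -28 -20 516 x -23.8 23.9 y -11.0 10.9 zmax -20.0
fit z -10 5 568 x -23.7 24.1 y -11.1 10.8 zmax 4.9
fit z 5 20 248 x -10.7 8.3 y -10.9 -2.3 zmax 20.0
fit z 20 40 225 x -10.9 8.8 y -10.3 -1.5 zmax 39.3
fit z 55 60 22 x -20.5 18.4 y -9.3 2.1 zmax 59.9
fit z 60 70 596 x -25.5 25.8 y -8.0 22.3 zmax 70.0
fit z 70 85 11 x -24.1 23.6 y -3.4 20.9 zmax 71.1
tcp [ 559.4 -136.9   74.2] R [[0.373, -0.928, 0.0], [-0.928, -0.373, 0.0], [0.0, -0.0, -1.0]] w 37.0 f [ 0.1 -0.2  1.4]
tall_fitting 0.65 [253. 232.] 3151 [173. 139.  85.] ztop 106.2 mid [ 559.9 -135.5  102.7] ext [19. 20.  9.] toolshift_mm [ -1.2  -1.  -28.5]
```

View pics/w5.png

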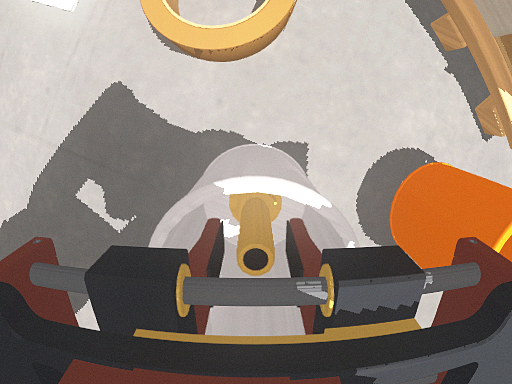

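The fitting's top is at z = 106 mm, which is the floor's 6 plus its 100. It stands clear of both fingers, at (255,235). I'm raising the gripper straight up with the opening held.

```bash

python3 -m inch '[{"tx":0,"ty":0,"tz":-1,"ax":0,"ay":0,"az":0,"jaw":0.42},{"tx":0,"ty":0,"tz":-2,"ax":0,"ay":0,"az":0,"jaw":0.42},{"tx":0,"ty":0,"tz":-2.5,"ax":0,"ay":0,"az":0,"jaw":0.42},{"tx":0,"ty":0,"tz":-3,"ax":0,"ay":0,"az":0,"jaw":0.42},{"tx":0,"ty":0,"tz":-3,"ax":0,"ay":0,"az":0,"jaw":0.42},{"tx":0,"ty":0,"tz":-3,"ax":0,"ay":0,"az":0,"jaw":0.42},{"tx":0,"ty":4,"tz":0,"ax":0,"ay":0,"az":0,"jaw":0.42},{"tx":0,"ty":4,"tz":0,"ax":0,"ay":0,"az":0,"jaw":0.42},{"tx":0,"ty":0,"tz":0,"ax":0,"ay":0,"az":0,"jaw":0.42},{"tx":0,"ty":0,"tz":0,"ax":0,"ay":0,"az":0,"jaw":0.42}]'; python3 fit.py|head -2; python3 look.py tall_fitting w6
```

```text
t: 11.82
ee_pos: [486.0, -166.9, 220.0]
orientation: [-2.602, 1.76, -0.003]
ft_force: [-0.0, -0.1, 0.2]
width: 36.7
tcp [ 486.  -166.9  220. ]
rim 2565 [ 557.7 -135.5] r pct [41.5 44.2 47.7]
tcp [ 486.2 -166.7  219.8] R [[0.373, -0.928, 0.001], [-0.928, -0.373, -0.0], [0.001, -0.001, -1.0]] w 36.9 f [ 0.3  0.3 -0.8]
tall_fitting 0.73 [252. 105.] 893 [212. 190. 115.] ztop 106.3 mid [ 559.4 -135.7  103.3] ext [20. 20. 10.] toolshift_mm [ -1.6 -79.3 116.5]
tall_fitting 0.57 [39. 17.] 1036 [133.  74. 161.] ztop 99.9 mid [583.3 199.9  96.5] ext [19. 22.  9.] toolshift_mm [-304.2 -226.5  123.2]
```

View pics/w6.png

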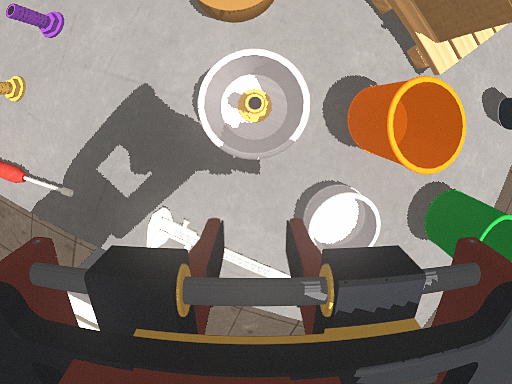

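The fitting stands upright in the grey pot at (255,103), with its top at 106 mm. The pot has not moved, and the gripper is clear.

```bash
python3 -c "
from workcell import ctrl; print(ctrl.close_job())"
```

```text
the job is handed in; nothing more can be done
None
```

The tall brass fitting is standing upright on the floor of the deep aluminium pot, and I've handed the job in at about 12 s.

- **Placing:** I gripped it near the top of its stem and lowered it until the wrist force showed the flange on the pot's floor (about 3 N). I then opened the fingers to only 37 mm and raised the gripper straight up.
- **Last checks:** the fitting's top measured 106 mm, which is the 6 mm floor plus its 100 mm height. It stands at (559, −136), centred in the pot. The pot's rim is where it was to within about 1 mm, and the gripper is clear and touching nothing.
- **Other things:** the short fitting, the shallow pot and the look-alikes were not touched.
- **Disagreements:** none of the final checks failed. The first scene and top views differed by up to 6 mm on the pot's position, and close wrist views settled it. One command was refused because its rows left out some keys, and the arm did not move.

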